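Feel for the rough-bottomed coaster and sort the coasters

TASK

The three stone coasters look alike, but one has a rough underside and does not skate on wet steel, while the other two are polished underneath. Drag each one a good few centimetres across the worktop to feel which is which, then slide the rough one fully onto the steel drainer and both polished ones fully into the mint dish tray. Keep the coasters flat on the surface all the time, never lifted, leave everything else where it stands, and let go at the end.

Things in the scene. Friction and masses are not known exactly. Their poses are not given: they have to be found in the camera images.
- coaster_a: round pale stone coaster, 100 mm across, 22 mm high, 0.5 kg; round recess on top 74 mm across with upright walls, floor 12 mm above the worktop. Origin: centre, at worktop level; z up. All look alike, names say nothing: two polished below (about 1 N to drag), one rough (about 5 N). Shut fingertips in the recess, just off its floor, drag it by the rim. Lifted, it would leave its base disc behind
- coaster_b: round pale stone coaster, 100 mm across, 22 mm high, 0.5 kg; round recess on top 74 mm across with upright walls, floor 12 mm above the worktop. Origin: centre, at worktop level; z up. All look alike, names say nothing: two polished below (about 1 N to drag), one rough (about 5 N). Shut fingertips in the recess, just off its floor, drag it by the rim. Lifted, it would leave its base disc behind
- coaster_c: round pale stone coaster, 100 mm across, 22 mm high, 0.5 kg; round recess on top 74 mm across with upright walls, floor 12 mm above the worktop. Origin: centre, at worktop level; z up. All look alike, names say nothing: two polished below (about 1 N to drag), one rough (about 5 N). Shut fingertips in the recess, just off its floor, drag it by the rim. Lifted, it would leave its base disc behind
- drainer: small ribbed steel drainer, area 125 x 230 mm, edges 10 mm high and 6 mm thick. Fixed, somewhat turned. Raised edges at back and sides only; floor flush with the worktop, so coasters slide on without a step. Origin: on the floor, z up; own -x is the open front, 65 mm away; inner faces of the edges at own x = +60 (back) and y = +-115 mm. Room for two coasters side by side
- dish_tray: mint plastic dish tray, area 125 x 230 mm, edges 20 mm high and 5 mm thick. Fixed, somewhat turned. Raised edges at back and sides only; floor flush with the worktop, so coasters slide on without a step. Origin: on the floor, z up; own -x is the open front, 65 mm away; inner faces of the edges at own x = +60 (back) and y = +-115 mm. Room for two coasters side by side
- bowls: two stacked white bowls, 130 mm across, 73 mm high together, origin under their centre; bystander, leave where it is
- tumbler: clear glass tumbler, 72 mm across, 95 mm high, origin under its centre; bystander, leave where it is
- mug: blue mug, 80 mm across, 90 mm high, origin under its centre; bystander, leave where it is
- ladle: steel ladle lying down, about 330 mm long, 40 mm high, origin in the handle; bystander, leave where it is
- dish_brush: wooden dish brush lying down, origin under its middle; bystander, leave where it is
- teaspoon: small steel spoon lying down, 140 mm long, origin under its middle; bystander, leave where it is
- soap_bottle: clear plastic bottle, 64 mm across, 170 mm high, origin under its centre; bystander, leave where it is

How it is judged:
By the outcome, as a careful person would: the job done as asked, in the order asked, and still so for the second after the job is handed in, with the robot touching nothing.
It also fails if it takes over 72 s, if anything falls off the work surface, if the arm or the gripper's body presses on something with over 40 N, if the wrist force passes 120 N, or if a joint passes its speed limit or range.

ROBOT

A 7-joint arm with a two-finger parallel gripper is mounted at the origin on the work surface. World frame = base frame: x ahead of the robot, y to its left, z up, the work surface at z = 0. Lengths are in m, angles in degrees, forces in N, time in s.
With the tool pointing down it reaches from about 0.425 to 0.875 m from the base axis. Payload 4.7 kg.
Tool frame: the origin (TCP) lies midway between the tips of the shut fingers; the grasp point (between the pads) lies 19 mm behind it; z points along the fingers, x is the direction in which the jaws open and shut, and the axes are right-handed (so a half turn about z gives the same grasp; the last joint's range is limited). The gripper opens to 87 mm and grips with 3 to 60 N. Pads are 19 mm wide; open, the fingers measure 117 mm over their backs; the gripper's body (75 mm by 190 mm) begins 51 mm behind the grasp point.
Start: joints at [-72.13, 18.392, -4.016, 83.108, 1.295, 78.541, -3.26], TCP at [0.191, 0.621, 0.223] pointing down, gripper open.
Joint ranges: [-163.93, 163.93], [-17.29, 119.83], [-79.2, 71.16], [3.27, 140.29], [-89.18, 269.18], [5.43, 117.66], [-154.24, 154.24]. Speed limits (degrees/s): [147.25, 147.25, 180, 180, 180, 180, 180].

INTERFACE

Orientations are given as [roll, pitch, yaw] about the fixed x, y, z axes, in that order (R = Rz(yaw) Ry(pitch) Rx(roll)).
In Python, from cell import env gives the robot as it stands.
- The arm moves only by the tool carry_out, never from a script. Its argument "plan" is a list of rows, each an object with "grip": the closure, from 0 (fully open) to 1 (shut); "dp": the shift along the tool's x, y, z in m, a list of three; "rotation": the turn, a rotation vector about the tool's x, y, z in degrees, a list of three. In form: [{"grip": grip, "dp": [dx, dy, dz], "rotation": [wx, wy, wz]}, ...]. A call has 1 to 8 rows; each row shifts and turns the pose as measured when the row begins, along the tool's axes as they then stand; what a row does not reach is not made up. A row lasts 1/12 s, in which the tool goes at most 41.7 mm and 7.16 degrees, less where a joint would pass 70% of its speed; a pose out of reach is approached as far as the arm can. A call is refused whole if a number of a shift passes 0.0417 or a number of a turn 7.16, either way. A call with a gripper value outside its range is refused whole. The fingers move at their own pace and stop on an object; "force" is the grip in N (left out, the last holds). Time passes only in rows, so rows that do not move let the fingers close. It gives the time, the measured TCP pose, the force and the opening at its end, in the units of the state.
- env.get_obs(): the state, without advancing time (a new reading comes with each control period).
- env.read_camera(name): name is "scene" or "top"; returns the picture (420x560x3 uint8, red, green, blue); there is no depth.
- env.camera_params(name): a dict with "fx", "fy", "cx", "cy" (pixels), "k1" (the pictures are not rectified: a ray, as slopes to the right and down, at radius r is drawn at 1 + k1 r^2 times it, then the intrinsics apply), "R" (3x3) and "t" (3): a world point X has camera coordinates R X + t. Camera axes: x right, y down, z forward; pixel columns grow to the right and rows downward; lengths in m; the calibration is good to about 2 mm. A picture is of the moment at which its call begins. camera_params takes no time and is no camera call.
- env.sign_off(): hands the job in, once; it reports no verdict.
The state is a dict: "time_s": time; "qpos": joint angles; "joint_velocities": joint speeds; "effort": joint torques, N m; "tool_pos": TCP position; "tool_rot": TCP orientation; "force": force on the tool from outside, world axes, zero at the start; "wrist_torque": the same for the moment, N m; "grip_width": finger opening in m.
Only numpy, scipy, OpenCV 4.12 (cv2) and the standard library are available. Lean on these libraries where they do the work, as an engineer would, in place of code of your own. Each camera call takes 0.05 s, during which the arm holds its last target. There are 200 camera calls.

## Working session

There is one attempt and no reset: what is moved stays moved. The work goes in short steps, Python scripts to look and compute and a tool call to move; the robot and the scene stay as the last step left them, time stands still between calls to the robot, and variables do not carry over. Pictures are saved under pics/ and viewed, about 8 in all and at most 12, crops included, and the job is handed in when it is done.

Besides the shell and the picture viewer there is one more tool, called after "Emit:" as name(argument=value, ...), one argument or row to a line, values as JSON. carry_out: Moves the arm, as the interface text tells. Its arguments: {"type":"object","properties":{"plan":{"type":"array","items":{"type":"object","properties":{"grip":{"type":"number"},"dp":{"type":"array","items":{"type":"number"}},"rotation":{"type":"array","items":{"type":"number"}}}}},"force":{"type":"number"}},"required":["plan"]}

```bash
mkdir -p pics; ls; python3 - <<'E'
from cell import env
import cv2
for n in("top","scene"):
    im=env.read_camera(n); cv2.imwrite(f"pics/{n}0.png",cv2.cvtColor(im,cv2.COLOR_RGB2BGR)); print(n,env.camera_params(n))
print(env.get_obs())
E
```

```text
pics
top {'fx': 422.9599861802806, 'fy': 422.9599861802806, 'cx': 279.86423430566924, 'cy': 214.17985523351152, 'k1': -0.08958707769976994, 'R': array([[-0.00177743, -0.99978737,  0.02054376],
       [-0.98873699, -0.0013174 , -0.14965769],
       [ 0.14965294, -0.02057838, -0.98852442]]), 't': array([-0.04912089,  0.50602263,  1.03443015])}
scene {'fx': 517.7809055625052, 'fy': 517.7809055625052, 'cx': 269.70094345183594, 'cy': 202.4464192638197, 'k1': -0.006831772330265994, 'R': array([[-0.34036973,  0.94026345, -0.0072861 ],
       [ 0.75619898,  0.26911769, -0.59643841],
       [-0.55884842, -0.20851932, -0.80262577]]), 't': array([ 0.21313419, -0.34790524,  1.8146282 ])}
{'time_s': 0.1, 'qpos': array([-72.12906576,  18.43510922,  -4.01723439,  83.16761166,
         1.29682994,  78.54020504,  -3.26015573]), 'joint_velocities': array([ 0.07761148, -0.09513204, -0.0108814 , -0.09344348,  0.05358974,
        0.09659946, -0.03786639]), 'effort': array([ 4.37731715e-04, -4.92568052e+01, -4.05337103e-01, -3.13398528e+01,
       -6.41479203e-02,  3.94284446e-02,  8.02381078e-05]), 'tool_pos': array([0.19062259, 0.62090895, 0.22157039]), 'tool_rot': array([1.79993344e+02, 9.75858873e-02, 7.29404734e+01]), 'force': array([-0.27382893, -0.79279888,  0.88385033]), 'wrist_torque': array([ 0.00467723,  0.02668138, -0.04837381]), 'grip_width': 0.08696797162437281}
```

View pics/top0.png

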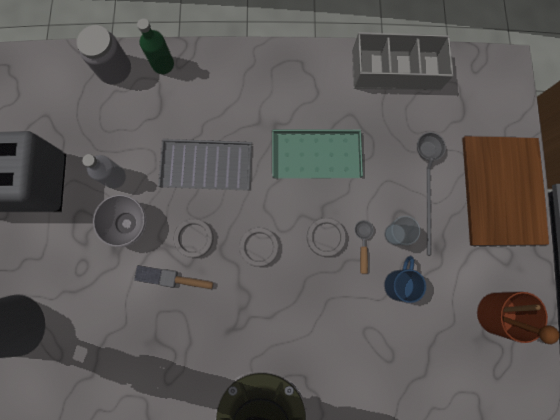

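View pics/scene0.png

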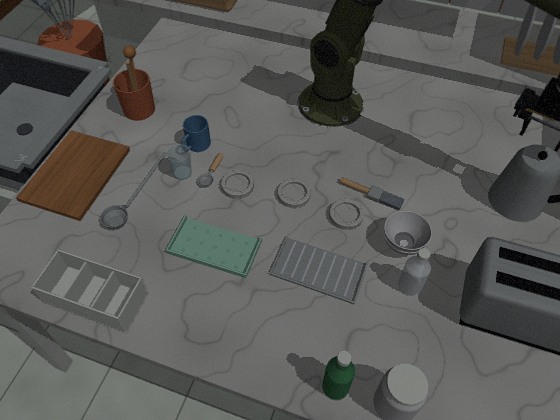

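The top view shows coasters at about (195,239), (260,246) and (327,237). The drainer spans (162–252, 140–190) and the tray (273–363, 129–180), both with their open fronts toward the robot. In the scene view the coasters are at about (345,213), (293,193) and (237,183). I'll zoom in for the edges.

```bash
cat > h.py <<'E'
import numpy as np,cv2
from cell import env
def ray(n,px):
    p=env.camera_params(n); K=np.array([[p['fx'],0,p['cx']],[0,p['fy'],p['cy']],[0,0,1]])
    u=cv2.undistortPoints(np.float64(px).reshape(-1,1,2),K,np.array([p['k1'],0,0,0,0.]),).reshape(-1,2)
    # cv2 model: x*(1+k1 r^2) as in the text
    R,t=np.array(p['R']),np.array(p['t'])
    return -R.T@t, np.c_[u,np.ones(len(u))]@R
def plane(n,px,z):
    c,d=ray(n,px); return (c+d*((z-c[2])/d[:,2])[:,None])[:,:2]
def tri(p1,p2):
    c1,d1=ray("top",[p1]);c2,d2=ray("scene",[p2]);d1,d2=d1[0],d2[0]
    s=np.linalg.lstsq(np.c_[d1,-d2],c2-c1,rcond=None)[0]
    a,b=c1+s[0]*d1,c2+s[1]*d2
    return (a+b)/2,np.linalg.norm(a-b)
E
python3 - <<'E'
import cv2,numpy as np
t=cv2.imread("pics/top0.png");s=cv2.imread("pics/scene0.png")
a=cv2.resize(t[120:270,150:370],None,fx=3.6,fy=3.6,interpolation=cv2.INTER_CUBIC)
b=cv2.resize(s[160:305,160:375],None,fx=3.7,fy=3.7,interpolation=cv2.INTER_CUBIC)
cv2.imwrite("pics/tc.png",cv2.convertScaleAbs(a,alpha=1.6));cv2.imwrite("pics/sc.png",cv2.convertScaleAbs(b,alpha=1.6))
E
```

```text
(no output)
```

View pics/tc.png

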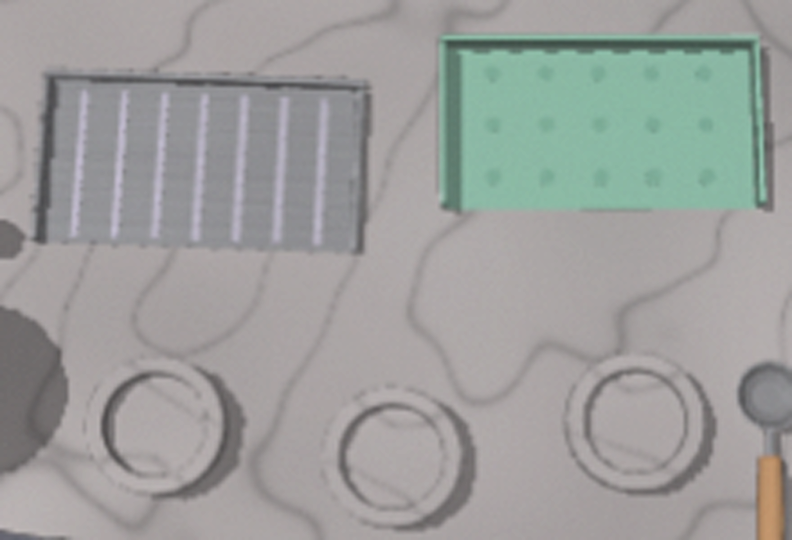

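View pics/sc.png

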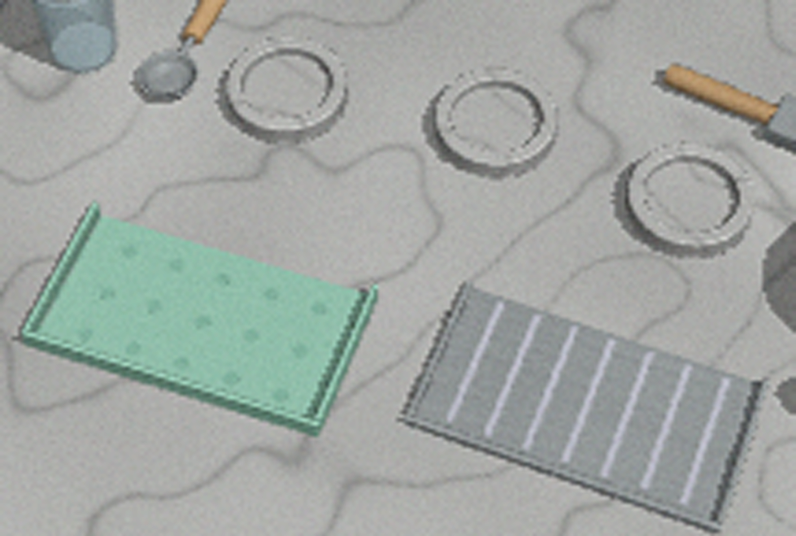

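Readings from the zoomed crops (4 pictures viewed so far):
- **Top crop:** recess centres at (163,425), (401,457) and (643,423).
- **Scene crop:** rim centres at (692,193), (496,117) and (286,83).
- **Corners:** the drainer and tray edge corners are clear in both crops.

```bash
python3 - <<'E'
from h import *
T=lambda p:(np.array(p)+.5)/3.6-.5+[150,120]
S=lambda p:(np.array(p)+.5)/3.7-.5+[160,160]
np.set_printoptions(precision=4,suppress=True)
for n,a,b in [("L",(163,425),(692,193)),("M",(401,457),(496,117)),("R",(643,423),(286,83))]:
    print(n,*tri(T(a),S(b)),plane("top",T(a),.022),plane("scene",S(b),.022))
# corners BL BR FR FL (as in top picture)
dr=dict(t=[(48,73),(370,85),(361,252),(37,242)],s=[(718,528),(404,420),(466,284),(762,381)],z=.010)
ty=dict(t=[(441,38),(760,38),(767,207),(441,207)],s=[(319,432),(22,337),(95,206),(376,289)],z=.020)
for n,d in(("drainer",dr),("tray",ty)):
    print(n)
    P=[]
    for a,b in zip(d['t'],d['s']):
        x,e=tri(T(a),S(b)); P.append(x); print(x,round(e,4),plane("top",T(a),d['z']),plane("scene",S(b),d['z']))
    for c in("top","scene"):
        Q=plane(c,T(d['t']) if c=="top" else S(d['s']),d['z'])
        print(c,"rect",cv2.minAreaRect(np.float32(Q*1000)),"back dir",np.degrees(np.arctan2(*(Q[0]-Q[1])[::-1]))-90,"front",np.degrees(np.arctan2(*(Q[3]-Q[2])[::-1]))-90)
# bystanders near
print("soap,bowl,spoon,brush tip",plane("top",[(100,177),(150,222)],0.0), plane("top",[(365,230),(214,285),(388,236)],.01))
E
```

```text
L [0.4473 0.1718 0.0151] 0.0061976801073075705 [[0.4475 0.1676]] [[0.4511 0.1753]]
M [0.4249 0.0014 0.013 ] 0.0055918985225519935 [[ 0.425  -0.0015]] [[0.4308 0.0061]]
R [ 0.4494 -0.1729  0.0138] 0.003878239966402567 [[ 0.4491 -0.1736]] [[ 0.4551 -0.168 ]]
drainer
[0.7142 0.2661 0.0028] 0.0002 [[0.7118 0.264 ]] [[0.7178 0.2662]]
[ 0.7057  0.025  -0.0014] 0.0023 [[0.7023 0.0233]] [[0.7113 0.0284]]
[ 0.5775  0.03   -0.0009] 0.0016 [[0.5754 0.0287]] [[0.584  0.0329]]
[0.585  0.268  0.0005] 0.0017 [[0.5827 0.2663]] [[0.5912 0.2672]]
top rect ((642.5888061523438, 146.2218780517578), (240.89471435546875, 129.02960205078125), 87.7471923828125) back dir -2.2528167013931153 front -1.7651918591994047
scene rect ((650.8717041015625, 149.02383422851562), (237.9539337158203, 127.35147094726562), 88.43661499023438) back dir -1.563384743997716 front -1.7546069687440564
tray
[ 0.7401 -0.0285  0.0067] 0.002 [[ 0.7356 -0.0294]] [[ 0.7464 -0.0243]]
[ 0.7414 -0.2693  0.009 ] 0.0019 [[ 0.7377 -0.2678]] [[ 0.7467 -0.2635]]
[ 0.6111 -0.2706  0.0061] 0.0017 [[ 0.6079 -0.2684]] [[ 0.6192 -0.2637]]
[ 0.61   -0.0304  0.0078] 0.0017 [[ 0.6068 -0.0296]] [[ 0.6175 -0.0283]]
top rect ((672.2923583984375, -148.6837158203125), (129.79983520507812, 238.8170166015625), 0.2660018801689148) back dir 0.5122724779115515 front 0.2659957216922777
scene rect ((682.162353515625, -143.994873046875), (128.8982696533203, 239.19778442382812), 0.1128358468413353) back dir 0.08347382621212773 front 0.4263873112388268
soap,bowl,spoon,brush tip [[0.6123 0.4334]
 [0.4906 0.2913]] [[ 0.4689 -0.2721]
 [ 0.3279  0.1181]
 [ 0.453  -0.3326]]
```

Triangulated heights come out a uniform 8–10 mm low: the two views disagree by about 6–8 mm. I'll use their midpoints and check by contact. First I'll turn the tool to yaw 0 with the fingers shut, so that tool x is world x, tool y is −y and tool z is down.

Emit:
carry_out(
  plan=[
    {"grip": 1, "dp": [0, 0, 0], "rotation": [0, 0, 7.1]},
    {"grip": 1, "dp": [0, 0, 0], "rotation": [0, 0, 7.1]},
    {"grip": 1, "dp": [0, 0, 0], "rotation": [0, 0, 7.1]},
    {"grip": 1, "dp": [0, 0, 0], "rotation": [0, 0, 7.1]},
    {"grip": 1, "dp": [0, 0, 0], "rotation": [0, 0, 7.1]},
    {"grip": 1, "dp": [0, 0, 0], "rotation": [0, 0, 7.1]},
    {"grip": 1, "dp": [0, 0, 0], "rotation": [0, 0, 7.1]},
    {"grip": 1, "dp": [0, 0, 0], "rotation": [0, 0, 7.1]},
  ],
  force=20,
)

```text
time_s: 0.77
tool_pos: [0.1899, 0.618, 0.2159]
tool_rot: [179.4, 0.3, 15.4]
force: [-0.2, -0.5, 0.1]
grip_width: 0.0417
```

Emit:
carry_out(
  plan=[
    {"grip": 1, "dp": [0, 0, 0], "rotation": [0, 0, 7.1]},
    {"grip": 1, "dp": [0, 0, 0], "rotation": [0, 0, 7.1]},
    {"grip": 1, "dp": [0.02, 0.036, 0], "rotation": [0, 0, 0]},
    {"grip": 1, "dp": [0.02, 0.036, 0], "rotation": [0, 0, 0]},
    {"grip": 1, "dp": [0.02, 0.036, 0], "rotation": [0, 0, 0]},
    {"grip": 1, "dp": [0.02, 0.036, 0], "rotation": [0, 0, 0]},
    {"grip": 1, "dp": [0.02, 0.036, 0], "rotation": [0, 0, 0]},
    {"grip": 1, "dp": [0.02, 0.036, 0], "rotation": [0, 0, 0]},
  ],
)

```text
time_s: 1.43
tool_pos: [0.306, 0.4045, 0.2097]
tool_rot: [179.0, 0.7, 1.8]
force: [1.6, -0.7, 0.4]
grip_width: 0.001
```

Emit:
carry_out(
  plan=[
    {"grip": 1, "dp": [0.022, 0.034, 0], "rotation": [1, 0.7, 1.8]},
    {"grip": 1, "dp": [0.022, 0.034, 0], "rotation": [0, 0, 0]},
    {"grip": 1, "dp": [0.022, 0.034, 0], "rotation": [0, 0, 0]},
    {"grip": 1, "dp": [0.022, 0.034, 0], "rotation": [0, 0, 0]},
    {"grip": 1, "dp": [0.022, 0.034, 0.01], "rotation": [0, 0, 0]},
    {"grip": 1, "dp": [0.022, 0.034, 0.03], "rotation": [0, 0, 0]},
    {"grip": 1, "dp": [0.01, 0.02, 0.03], "rotation": [0, 0, 0]},
    {"grip": 1, "dp": [0, 0, 0.02], "rotation": [0, 0, 0]},
  ],
)

```text
time_s: 2.1
tool_pos: [0.453, 0.1721, 0.1276]
tool_rot: [-179.6, -0.7, -0.8]
force: [-0.4, -0.7, -0.9]
grip_width: 0.0007
```

Emit:
carry_out(
  plan=[
    {"grip": 1, "dp": [-0.001, 0, 0.03], "rotation": [-0.4, -0.7, -0.8]},
    {"grip": 1, "dp": [0, 0, 0.03], "rotation": [0, 0, 0]},
    {"grip": 1, "dp": [0, 0, 0.02], "rotation": [0, 0, 0]},
    {"grip": 1, "dp": [0, 0, 0], "rotation": [0, 0, 0]},
  ],
)

```text
time_s: 2.43
tool_pos: [0.4505, 0.1666, 0.0407]
tool_rot: [179.8, 0.3, -0.4]
force: [-1.0, 0.5, 0.1]
grip_width: 0.0002
```

```bash
python3 - <<'E'
from h import *
t=env.read_camera("top")[...,::-1];s=env.read_camera("scene")[...,::-1]
print(env.get_obs()['tool_pos'])
a=cv2.resize(t[200:280,150:240],(400,356),interpolation=cv2.INTER_CUBIC);b=cv2.resize(s[150:239,300:400],(400,356),interpolation=cv2.INTER_CUBIC)
cv2.imwrite("pics/p5.png",cv2.convertScaleAbs(np.hstack([a,b]),alpha=1.8))
E
```

```text
[0.4528141  0.16792872 0.04402884]
```

View pics/p5.png

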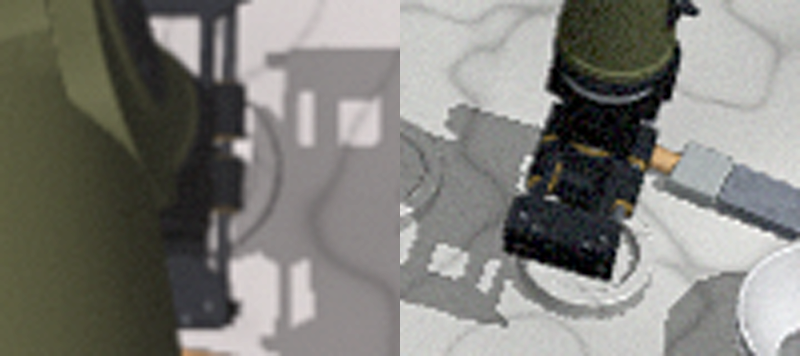

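Picture 5: the gripper stands over the left coaster, with the recess around and below the fingertips in both halves. I'll descend carefully.

Emit:
carry_out(
  plan=[
    {"grip": 1, "dp": [-0.002, -0.003, 0.015], "rotation": [0, 0, 0]},
    {"grip": 1, "dp": [0, 0, 0], "rotation": [0, 0, 0]},
  ],
)

```text
time_s: 2.7
tool_pos: [0.453, 0.1725, 0.0319]
tool_rot: [-179.9, -0.2, -0.4]
force: [-1.6, -0.6, 0.2]
grip_width: 0.0006
```

Emit:
carry_out(
  plan=[
    {"grip": 1, "dp": [0, 0, 0], "rotation": [0, 0, 0]},
  ],
)

```text
time_s: 2.78
tool_pos: [0.4544, 0.1732, 0.0337]
tool_rot: [-179.8, -0.3, -0.4]
force: [0.2, -0.1, 0.4]
grip_width: 0.0005
```

Emit:
carry_out(
  plan=[
    {"grip": 1, "dp": [-0.003, 0, 0.012], "rotation": [0, 0, 0]},
    {"grip": 1, "dp": [0, 0, 0], "rotation": [0, 0, 0]},
  ],
)

```text
time_s: 2.95
tool_pos: [0.4538, 0.1749, 0.0251]
tool_rot: [-179.6, -0.6, -0.3]
force: [-0.2, -0.8, -1.0]
grip_width: 0.0001
```

Emit:
carry_out(
  plan=[
    {"grip": 1, "dp": [0, 0, 0.004], "rotation": [0, 0, 0]},
    {"grip": 1, "dp": [0, 0, 0], "rotation": [0, 0, 0]},
  ],
)

```text
time_s: 3.12
tool_pos: [0.4559, 0.176, 0.0239]
tool_rot: [-179.4, -0.8, -0.3]
force: [-1.0, -1.1, -0.4]
grip_width: 0.0005
```

Emit:
carry_out(
  plan=[
    {"grip": 1, "dp": [-0.002, 0.003, 0.005], "rotation": [0, 0, 0]},
    {"grip": 1, "dp": [0, 0, 0.003], "rotation": [0, 0, 0]},
    {"grip": 1, "dp": [0, 0, 0], "rotation": [0, 0, 0]},
  ],
)

```text
time_s: 3.37
tool_pos: [0.4557, 0.1736, 0.0174]
tool_rot: [-179.3, -1.0, -0.3]
force: [0.5, 0.1, 0.6]
grip_width: 0.0004
```

```bash
python3 - <<'E'
from cell import env
import numpy as np
np.set_printoptions(precision=4,suppress=True)
for i in range(4):
    o=env.get_obs(); print(o['tool_pos'],o['force']); env.read_camera("top")
E
```

```text
[0.4557 0.1736 0.0174] [0.4614 0.1096 0.6341]
[0.4557 0.1735 0.0175] [-0.6259 -0.6062 -0.2364]
[0.4557 0.1735 0.0175] [-0.2667 -0.7561  0.0871]
[0.4558 0.1736 0.0176] [-0.292  -0.3152 -0.1071]
```

Emit:
carry_out(
  plan=[
    {"grip": 1, "dp": [0, 0, 0.003], "rotation": [-0.7, -1, 0]},
    {"grip": 1, "dp": [0.006, 0, 0], "rotation": [0, 0, 0]},
    {"grip": 1, "dp": [0.006, 0, 0], "rotation": [0, 0, 0]},
    {"grip": 1, "dp": [0.006, 0, 0], "rotation": [0, 0, 0]},
    {"grip": 1, "dp": [0.006, 0, 0], "rotation": [0, 0, 0]},
  ],
)

```text
time_s: 3.98
tool_pos: [0.4807, 0.1743, 0.0141]
tool_rot: [179.9, 0.2, -0.2]
force: [-2.8, -0.0, 2.4]
grip_width: 0.0004
```

Emit:
carry_out(
  plan=[
    {"grip": 1, "dp": [0.007, 0, -0.002], "rotation": [0, 0, 0]},
    {"grip": 1, "dp": [0.007, 0, 0], "rotation": [0, 0, 0]},
    {"grip": 1, "dp": [0.007, 0, 0], "rotation": [0, 0, 0]},
    {"grip": 1, "dp": [0.007, 0, 0], "rotation": [0, 0, 0]},
    {"grip": 1, "dp": [0.007, 0, 0], "rotation": [0, 0, 0]},
  ],
)

```text
time_s: 4.4
tool_pos: [0.5175, 0.1739, 0.0153]
tool_rot: [179.9, 0.5, -0.2]
force: [-2.9, -0.2, 2.3]
grip_width: 0.0002
```

Emit:
carry_out(
  plan=[
    {"grip": 1, "dp": [0.007, 0, 0], "rotation": [0, 0, 0]},
    {"grip": 1, "dp": [0.007, 0, 0], "rotation": [0, 0, 0]},
  ],
)

```text
time_s: 4.57
tool_pos: [0.533, 0.1738, 0.0153]
tool_rot: [179.9, 0.5, -0.2]
force: [-2.8, -0.0, 2.4]
grip_width: 0.0007
```

Forces are −2.8 N in x and +2.4 N in z, which is ambiguous, so I'll compare with the others. Next is the middle coaster.

Emit:
carry_out(
  plan=[
    {"grip": 1, "dp": [-0.01, 0, -0.002], "rotation": [0, 0, 0]},
    {"grip": 1, "dp": [0, 0, -0.035], "rotation": [0, 0, 0]},
    {"grip": 1, "dp": [-0.016, 0.032, 0], "rotation": [0, 0, 0]},
    {"grip": 1, "dp": [-0.016, 0.032, 0], "rotation": [0, 0, 0]},
    {"grip": 1, "dp": [-0.016, 0.032, 0], "rotation": [0, 0, 0]},
    {"grip": 1, "dp": [-0.016, 0.032, 0], "rotation": [0, 0, 0]},
    {"grip": 1, "dp": [-0.016, 0.032, 0], "rotation": [0, 0, 0]},
    {"grip": 1, "dp": [0, 0, 0], "rotation": [0, 0, 0]},
  ],
)

```text
time_s: 5.23
tool_pos: [0.4442, 0.0107, 0.055]
tool_rot: [179.9, -0.3, 0.1]
force: [0.9, -0.5, -0.4]
grip_width: 0.0004
```

Emit:
carry_out(
  plan=[
    {"grip": 1, "dp": [-0.006, 0.008, 0.015], "rotation": [0, 0, 0]},
    {"grip": 1, "dp": [0, 0, 0.012], "rotation": [0, 0, 0]},
    {"grip": 1, "dp": [0, 0, 0], "rotation": [0, 0, 0]},
  ],
)

```text
time_s: 5.48
tool_pos: [0.4383, 0.0009, 0.0288]
tool_rot: [-179.8, -0.7, -0.2]
force: [-0.8, 0.6, 0.3]
grip_width: 0.0003
```

Emit:
carry_out(
  plan=[
    {"grip": 1, "dp": [-0.002, 0, 0.008], "rotation": [-0.3, -0.8, 0]},
    {"grip": 1, "dp": [0, 0, 0.003], "rotation": [0, 0, 0]},
    {"grip": 1, "dp": [0, 0, 0], "rotation": [0, 0, 0]},
  ],
)

```text
time_s: 5.73
tool_pos: [0.4367, 0.0012, 0.0184]
tool_rot: [179.9, -0.0, -0.2]
force: [0.0, 0.1, 0.7]
grip_width: 0.0004
```

Emit:
carry_out(
  plan=[
    {"grip": 1, "dp": [0.006, 0, 0.002], "rotation": [0, 0, 0]},
    {"grip": 1, "dp": [0.006, 0, 0], "rotation": [0, 0, 0]},
    {"grip": 1, "dp": [0.006, 0, 0], "rotation": [0, 0, 0]},
    {"grip": 1, "dp": [0.006, 0, 0], "rotation": [0, 0, 0]},
    {"grip": 1, "dp": [0.007, 0, 0], "rotation": [0, 0, 0]},
    {"grip": 1, "dp": [0.007, 0, 0], "rotation": [0, 0, 0]},
    {"grip": 1, "dp": [0.007, 0, 0], "rotation": [0, 0, 0]},
  ],
)

```text
time_s: 6.32
tool_pos: [0.4795, 0.0028, 0.0157]
tool_rot: [-180.0, 0.7, -0.1]
force: [-7.7, -0.6, 5.6]
grip_width: 0.0004
```

Emit:
carry_out(
  plan=[
    {"grip": 1, "dp": [0.007, 0, 0], "rotation": [0, 0, 0]},
    {"grip": 1, "dp": [0.007, 0, 0], "rotation": [0, 0, 0]},
    {"grip": 1, "dp": [0.007, 0, 0], "rotation": [0, 0, 0]},
  ],
)

```text
time_s: 6.57
tool_pos: [0.4964, 0.0027, 0.0144]
tool_rot: [-180.0, 1.6, -0.1]
force: [-8.7, 0.7, 8.0]
grip_width: 0.0006
```

Middle coaster: −7.7 to −8.7 N, clearly rougher than the left at 2.8 N. Now the right one.

Emit:
carry_out(
  plan=[
    {"grip": 1, "dp": [-0.008, 0, -0.002], "rotation": [0, 1, 0]},
    {"grip": 1, "dp": [-0.002, 0, -0.035], "rotation": [0, 0, 0]},
    {"grip": 1, "dp": [-0.004, 0.032, 0], "rotation": [0, 0, 0]},
    {"grip": 1, "dp": [-0.004, 0.032, 0], "rotation": [0, 0, 0]},
    {"grip": 1, "dp": [-0.004, 0.032, 0], "rotation": [0, 0, 0]},
    {"grip": 1, "dp": [-0.004, 0.032, 0], "rotation": [0, 0, 0]},
    {"grip": 1, "dp": [-0.004, 0.032, 0], "rotation": [0, 0, 0]},
    {"grip": 1, "dp": [0, 0, 0], "rotation": [0, 0, 0]},
  ],
)

```text
time_s: 7.23
tool_pos: [0.4835, -0.1647, 0.0582]
tool_rot: [179.4, -0.8, 0.6]
force: [-1.4, -1.0, 0.1]
grip_width: 0.0008
```

Emit:
carry_out(
  plan=[
    {"grip": 1, "dp": [-0.024, 0.004, 0.012], "rotation": [0.5, -0.8, 0.6]},
    {"grip": 1, "dp": [-0.002, 0, 0.012], "rotation": [0, 0, 0]},
    {"grip": 1, "dp": [0, 0, 0.008], "rotation": [0, 0, 0]},
    {"grip": 1, "dp": [0, 0, 0], "rotation": [0, 0, 0]},
  ],
)

```text
time_s: 7.57
tool_pos: [0.4643, -0.1764, 0.0279]
tool_rot: [179.5, -0.7, -0.4]
force: [-0.6, 0.1, -0.3]
grip_width: 0.0003
```

Emit:
carry_out(
  plan=[
    {"grip": 1, "dp": [-0.007, -0.004, 0.007], "rotation": [0.5, -0.7, -0.4]},
    {"grip": 1, "dp": [0, 0, 0.003], "rotation": [0, 0, 0]},
    {"grip": 1, "dp": [0, 0, 0], "rotation": [0, 0, 0]},
  ],
)

```text
time_s: 7.82
tool_pos: [0.4597, -0.1719, 0.0177]
tool_rot: [179.9, -0.1, 0.1]
force: [0.2, -0.1, 0.0]
grip_width: 0.0005
```

Emit:
carry_out(
  plan=[
    {"grip": 1, "dp": [0.006, 0, 0.002], "rotation": [0, 0, 0]},
    {"grip": 1, "dp": [0.007, 0, 0], "rotation": [0, 0, 0]},
    {"grip": 1, "dp": [0.007, 0, 0], "rotation": [0, 0, 0]},
    {"grip": 1, "dp": [0.007, 0, 0], "rotation": [0, 0, 0]},
    {"grip": 1, "dp": [0.007, 0, 0], "rotation": [0, 0, 0]},
    {"grip": 1, "dp": [0.007, 0, 0], "rotation": [0, 0, 0]},
    {"grip": 1, "dp": [0.007, 0, 0], "rotation": [0, 0, 0]},
  ],
)

```text
time_s: 8.4
tool_pos: [0.5112, -0.17, 0.0155]
tool_rot: [-180.0, 0.1, 0.3]
force: [-2.2, -0.0, 1.4]
grip_width: 0.0008
```

Emit:
carry_out(
  plan=[
    {"grip": 1, "dp": [0.007, 0, 0], "rotation": [0, 0, 0]},
    {"grip": 1, "dp": [0.007, 0, 0], "rotation": [0, 0, 0]},
    {"grip": 1, "dp": [0.007, 0, 0], "rotation": [0, 0, 0]},
  ],
)

```text
time_s: 8.65
tool_pos: [0.5343, -0.1702, 0.0155]
tool_rot: [-180.0, 0.1, 0.3]
force: [-2.6, -0.6, 3.1]
grip_width: 0.0009
```

The right coaster reads about 2.4 N, so it is polished and the middle one is rough. The left coaster blocks a clean path for the middle one past the drainer's front corner, so I'll drag it back a few centimetres first.

Emit:
carry_out(
  plan=[
    {"grip": 1, "dp": [-0.01, 0, -0.002], "rotation": [0, 0, 0]},
    {"grip": 1, "dp": [0, 0, -0.035], "rotation": [0, 0, 0]},
    {"grip": 1, "dp": [0, -0.04, -0.005], "rotation": [0, 0, 0]},
    {"grip": 1, "dp": [0, -0.04, 0], "rotation": [0, 0, 0]},
    {"grip": 1, "dp": [0, -0.04, 0], "rotation": [0, 0, 0]},
    {"grip": 1, "dp": [0, -0.04, 0], "rotation": [0, 0, 0]},
    {"grip": 1, "dp": [0, -0.04, 0], "rotation": [0, 0, 0]},
    {"grip": 1, "dp": [0, -0.04, 0], "rotation": [0, 0, 0]},
  ],
)

```text
time_s: 9.32
tool_pos: [0.5282, 0.0643, 0.0611]
tool_rot: [179.7, -0.7, -1.1]
force: [1.0, -0.8, 0.5]
grip_width: 0.0005
```

Emit:
carry_out(
  plan=[
    {"grip": 1, "dp": [-0.008, -0.04, 0], "rotation": [0.3, -0.7, -1]},
    {"grip": 1, "dp": [-0.008, -0.04, 0], "rotation": [0, 0, 0]},
    {"grip": 1, "dp": [-0.005, -0.018, 0.008], "rotation": [0, 0, 0]},
    {"grip": 1, "dp": [0, 0, 0.01], "rotation": [0, 0, 0]},
    {"grip": 1, "dp": [0, 0, 0.01], "rotation": [0, 0, 0]},
    {"grip": 1, "dp": [0, 0, 0], "rotation": [0, 0, 0]},
  ],
)

```text
time_s: 9.82
tool_pos: [0.5067, 0.178, 0.0342]
tool_rot: [-179.4, -0.6, 0.9]
force: [0.8, -0.6, -0.6]
grip_width: 0.0005
```

Emit:
carry_out(
  plan=[
    {"grip": 1, "dp": [0, 0.003, 0.01], "rotation": [-0.6, -0.6, 0.9]},
    {"grip": 1, "dp": [0, 0, 0.005], "rotation": [0, 0, 0]},
    {"grip": 1, "dp": [0, 0, 0.002], "rotation": [0, 0, 0]},
    {"grip": 1, "dp": [0, 0, 0], "rotation": [0, 0, 0]},
  ],
)

```text
time_s: 10.15
tool_pos: [0.5083, 0.1674, 0.0162]
tool_rot: [179.9, -0.0, -0.6]
force: [-0.4, -0.1, 0.8]
grip_width: 0.0006
```

Emit:
carry_out(
  plan=[
    {"grip": 1, "dp": [-0.007, -0.002, 0], "rotation": [0, 0, 0]},
    {"grip": 1, "dp": [-0.008, -0.002, 0], "rotation": [0, 0, 0]},
    {"grip": 1, "dp": [-0.008, -0.002, 0], "rotation": [0, 0, 0]},
    {"grip": 1, "dp": [-0.008, -0.002, 0], "rotation": [0, 0, 0]},
    {"grip": 1, "dp": [-0.008, -0.002, 0], "rotation": [0, 0, 0]},
    {"grip": 1, "dp": [-0.008, -0.002, 0], "rotation": [0, 0, 0]},
    {"grip": 1, "dp": [-0.008, -0.002, 0], "rotation": [0, 0, 0]},
  ],
)

```text
time_s: 10.73
tool_pos: [0.4519, 0.1805, 0.018]
tool_rot: [180.0, -0.4, -0.9]
force: [0.8, -0.3, -1.5]
grip_width: 0.0004
```

Emit:
carry_out(
  plan=[
    {"grip": 1, "dp": [-0.008, -0.002, 0.001], "rotation": [0, 0, 0]},
    {"grip": 1, "dp": [-0.006, -0.002, 0.001], "rotation": [0, 0, 0]},
    {"grip": 1, "dp": [0.012, 0, 0], "rotation": [0, 0, 0]},
    {"grip": 1, "dp": [0, 0, -0.02], "rotation": [0, 0, 0]},
    {"grip": 1, "dp": [0, 0, -0.025], "rotation": [0, 0, 0]},
    {"grip": 1, "dp": [0.005, 0.04, 0], "rotation": [0, 0, 0]},
    {"grip": 1, "dp": [0.005, 0.04, 0], "rotation": [0, 0, 0]},
    {"grip": 1, "dp": [0, 0.04, 0], "rotation": [0, 0, 0]},
  ],
)

```text
time_s: 11.4
tool_pos: [0.4582, 0.074, 0.0635]
tool_rot: [-179.9, -0.4, 0.5]
force: [1.2, 0.2, 0.6]
grip_width: 0.001
```

```bash
python3 - <<'E'
from h import *
t=env.read_camera("top")[...,::-1];s=env.read_camera("scene")[...,::-1]
print(env.get_obs()['tool_pos'])
a=cv2.resize(t[120:270,150:370],(400,273),interpolation=cv2.INTER_CUBIC)
b=cv2.resize(s[160:305,160:375],(795,536),interpolation=cv2.INTER_CUBIC)
cv2.imwrite("pics/p6.png",cv2.convertScaleAbs(b,alpha=1.6));cv2.imwrite("pics/p6t.png",cv2.convertScaleAbs(a,alpha=1.6))
E
```

```text
[0.45706343 0.06745091 0.06283822]
```

View pics/p6.png

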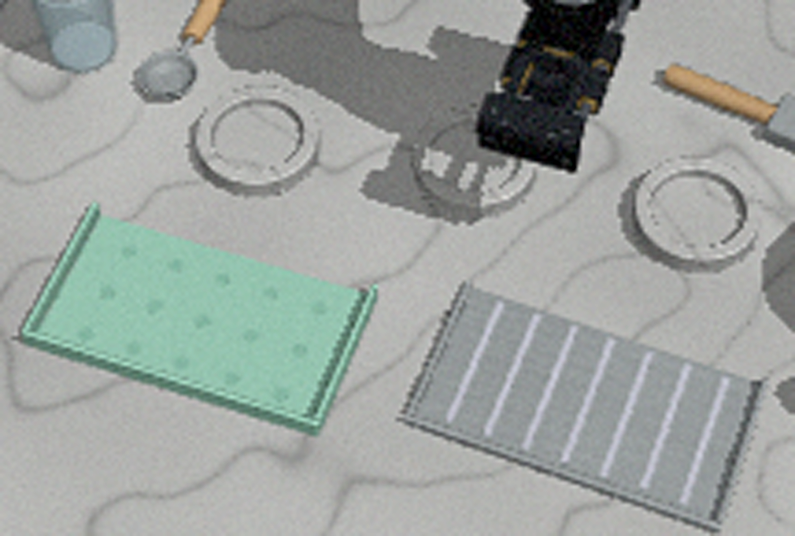

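Picture 6 (scene crop): the coasters are at about (257,135), (475,160) and (698,208), all flat. Nothing else has moved, and both targets are clear. I'll use the finger-derived positions to check the camera bias.

```bash
python3 - <<'E'
from h import *
S=lambda p:(np.array(p)+.5)/3.7-.5+[160,160]
print(plane("scene",S([(257,135),(475,160),(698,208)]),.022).round(4))
E
```

```text
[[ 0.5129 -0.1698]
 [ 0.4777  0.0039]
 [ 0.4635  0.1834]]
```

The scene camera agrees with the finger contact (right coaster x .513 by both), so it is the more trustworthy one. I'll take the drainer centre as (.650,.149) and the tray centre as (.681,−.145). Now the rough middle coaster goes onto the drainer.

Emit:
carry_out(
  plan=[
    {"grip": 1, "dp": [0.01, 0.03, 0.005], "rotation": [0, 0, 0.5]},
    {"grip": 1, "dp": [0.01, 0.025, 0.01], "rotation": [0, 0, 0]},
    {"grip": 1, "dp": [0, 0, 0.01], "rotation": [0, 0, 0]},
    {"grip": 1, "dp": [0, 0, 0], "rotation": [0, 0, 0]},
  ],
)

```text
time_s: 11.83
tool_pos: [0.4799, 0.01, 0.038]
tool_rot: [-179.9, -0.4, -0.9]
force: [-1.4, 0.6, 0.3]
grip_width: 0.0006
```

Emit:
carry_out(
  plan=[
    {"grip": 1, "dp": [0, 0, 0.01], "rotation": [0, -0.4, -0.5]},
    {"grip": 1, "dp": [0, 0, 0.008], "rotation": [0, 0, 0]},
    {"grip": 1, "dp": [0, 0, 0.002], "rotation": [0, 0, 0]},
    {"grip": 1, "dp": [0, 0, 0], "rotation": [0, 0, 0]},
  ],
)

```text
time_s: 12.17
tool_pos: [0.4802, 0.0122, 0.0167]
tool_rot: [-179.9, 0.2, -0.4]
force: [0.1, -0.7, 0.2]
grip_width: 0.0006
```

Emit:
carry_out(
  plan=[
    {"grip": 1, "dp": [0.004, -0.0085, 0], "rotation": [0, 0, 0]},
    {"grip": 1, "dp": [0.004, -0.0085, 0], "rotation": [0, 0, 0]},
    {"grip": 1, "dp": [0.004, -0.0085, 0], "rotation": [0, 0, 0]},
    {"grip": 1, "dp": [0.004, -0.0085, 0], "rotation": [0, 0, 0]},
    {"grip": 1, "dp": [0.004, -0.0085, 0], "rotation": [0, 0, 0]},
    {"grip": 1, "dp": [0.004, -0.0085, 0], "rotation": [0, 0, 0]},
    {"grip": 1, "dp": [0.004, -0.0085, 0], "rotation": [0, 0, 0]},
  ],
)

```text
time_s: 12.75
tool_pos: [0.5071, 0.0735, 0.0165]
tool_rot: [179.8, 0.6, -0.4]
force: [-2.8, -4.2, 0.9]
grip_width: 0.0002
```

Emit:
carry_out(
  plan=[
    {"grip": 1, "dp": [0.004, -0.0085, 0], "rotation": [0, 0, 0]},
    {"grip": 1, "dp": [0.004, -0.0085, 0], "rotation": [0, 0, 0]},
    {"grip": 1, "dp": [0.006, -0.0085, 0], "rotation": [0, 0, 0]},
    {"grip": 1, "dp": [0.009, -0.006, 0], "rotation": [0, 0, 0]},
    {"grip": 1, "dp": [0.009, -0.006, 0], "rotation": [0, 0, 0]},
    {"grip": 1, "dp": [0.009, -0.006, 0], "rotation": [0, 0, 0]},
  ],
)

```text
time_s: 13.25
tool_pos: [0.5476, 0.1222, 0.0154]
tool_rot: [179.7, 1.1, -0.2]
force: [-4.3, -4.2, 4.6]
grip_width: 0.0004
```

Emit:
carry_out(
  plan=[
    {"grip": 1, "dp": [0.008, 0, -0.001], "rotation": [0, 1, 0]},
    {"grip": 1, "dp": [0.008, 0, 0], "rotation": [0, 0, 0]},
    {"grip": 1, "dp": [0.008, 0, 0], "rotation": [0, 0, 0]},
    {"grip": 1, "dp": [0.008, 0, 0], "rotation": [0, 0, 0]},
    {"grip": 1, "dp": [0.008, 0, 0], "rotation": [0, 0, 0]},
    {"grip": 1, "dp": [0.008, 0, 0], "rotation": [0, 0, 0]},
    {"grip": 1, "dp": [0.008, 0, 0], "rotation": [0, 0, 0]},
    {"grip": 1, "dp": [0.008, 0, 0], "rotation": [0, 0, 0]},
  ],
)

```text
time_s: 13.92
tool_pos: [0.605, 0.1337, 0.0146]
tool_rot: [-179.9, 1.2, 0.4]
force: [-7.1, -1.7, 6.6]
grip_width: 0.0002
```

Emit:
carry_out(
  plan=[
    {"grip": 1, "dp": [0.008, 0.001, -0.002], "rotation": [0, 1, 0]},
    {"grip": 1, "dp": [0.008, 0.001, 0], "rotation": [0, 0, 0]},
    {"grip": 1, "dp": [0.008, 0.001, 0], "rotation": [0, 0, 0]},
    {"grip": 1, "dp": [0.008, 0, 0], "rotation": [0, 0, 0]},
    {"grip": 1, "dp": [0.008, 0, 0], "rotation": [0, 0, 0]},
    {"grip": 1, "dp": [0.008, 0, 0], "rotation": [0, 0, 0]},
    {"grip": 1, "dp": [0.008, 0, 0], "rotation": [0, 0, 0]},
  ],
)

```text
time_s: 14.5
tool_pos: [0.6567, 0.1397, 0.0147]
tool_rot: [-179.4, 1.1, 0.7]
force: [-8.8, -1.8, 6.7]
grip_width: 0.0006
```

Emit:
carry_out(
  plan=[
    {"grip": 1, "dp": [0.008, 0, 0], "rotation": [0, 0, 0]},
    {"grip": 1, "dp": [0.004, 0, 0], "rotation": [0, 0, 0]},
  ],
)

```text
time_s: 14.67
tool_pos: [0.6682, 0.1417, 0.0147]
tool_rot: [-179.3, 1.4, 0.8]
force: [-5.5, -1.4, 3.7]
grip_width: 0.0003
```

Emit:
carry_out(
  plan=[
    {"grip": 1, "dp": [-0.014, 0, -0.001], "rotation": [-0.7, 1.4, 0.8]},
    {"grip": 1, "dp": [0, 0, -0.02], "rotation": [0, 0, 0]},
    {"grip": 1, "dp": [0, 0, -0.025], "rotation": [0, 0, 0]},
    {"grip": 1, "dp": [-0.016, 0.037, 0], "rotation": [0, 0, 0]},
    {"grip": 1, "dp": [-0.016, 0.037, 0], "rotation": [0, 0, 0]},
    {"grip": 1, "dp": [-0.016, 0.037, 0], "rotation": [0, 0, 0]},
    {"grip": 1, "dp": [-0.016, 0.037, 0], "rotation": [0, 0, 0]},
    {"grip": 1, "dp": [-0.016, 0.037, 0], "rotation": [0, 0, 0]},
  ],
)

```text
time_s: 15.33
tool_pos: [0.5909, -0.0259, 0.0616]
tool_rot: [-179.3, -1.9, 1.4]
force: [0.3, -0.3, 0.3]
grip_width: 0.0005
```

```bash
python3 - <<'E'
from h import *
s=env.read_camera("scene")[...,::-1]
print(env.get_obs()['tool_pos'])
b=cv2.resize(s[160:305,160:375],(795,536),interpolation=cv2.INTER_CUBIC)
cv2.imwrite("pics/p7.png",cv2.convertScaleAbs(b,alpha=1.6))
E
```

```text
[ 0.58720867 -0.03735735  0.06177942]
```

View pics/p7.png

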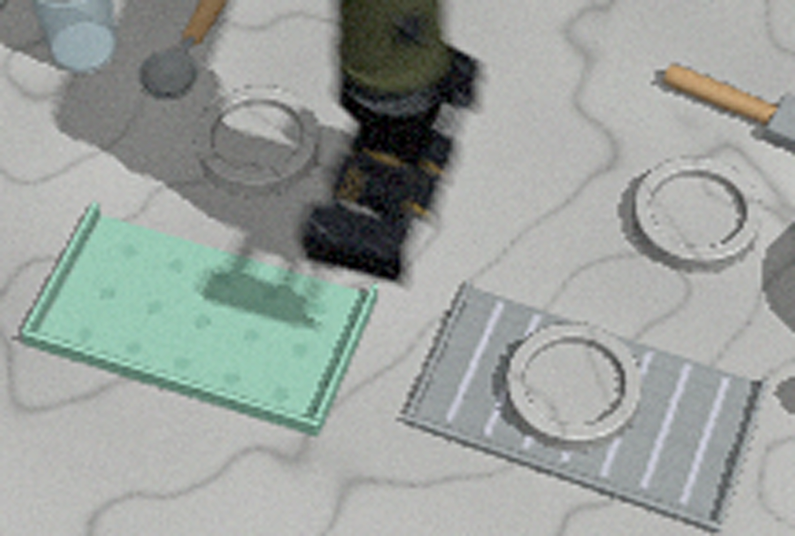

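Picture 7: the rough coaster, rim centre at about (572,383), is fully on the drainer behind its front line with about 10 mm to spare. The tray is clear. Next, the right coaster.

Emit:
carry_out(
  plan=[
    {"grip": 1, "dp": [-0.02, 0.035, 0.005], "rotation": [-0.7, -1.9, 1.4]},
    {"grip": 1, "dp": [-0.02, 0.035, 0], "rotation": [0, 0, 0]},
    {"grip": 1, "dp": [-0.018, 0.033, 0], "rotation": [0, 0, 0]},
    {"grip": 1, "dp": [-0.012, 0.02, 0.005], "rotation": [0, 0, 0]},
    {"grip": 1, "dp": [0, 0, 0.01], "rotation": [0, 0, 0]},
    {"grip": 1, "dp": [0, 0, 0], "rotation": [0, 0, 0]},
  ],
)

```text
time_s: 15.88
tool_pos: [0.5305, -0.1584, 0.0464]
tool_rot: [179.7, -1.4, -1.1]
force: [0.2, 1.0, -0.0]
grip_width: 0.0008
```

Emit:
carry_out(
  plan=[
    {"grip": 1, "dp": [-0.012, 0.014, 0.01], "rotation": [0.3, -1.2, -1]},
    {"grip": 1, "dp": [0, 0, 0.01], "rotation": [0, 0, 0]},
    {"grip": 1, "dp": [0, 0, 0.005], "rotation": [0, 0, 0]},
    {"grip": 1, "dp": [0, 0, 0], "rotation": [0, 0, 0]},
  ],
)

```text
time_s: 16.22
tool_pos: [0.5261, -0.169, 0.0219]
tool_rot: [179.9, -0.8, 0.1]
force: [0.0, -0.3, 0.3]
grip_width: 0.0003
```

Emit:
carry_out(
  plan=[
    {"grip": 1, "dp": [0, 0, 0.004], "rotation": [0, -0.8, 0]},
    {"grip": 1, "dp": [0, 0, 0.001], "rotation": [0, 0, 0]},
    {"grip": 1, "dp": [0.007, 0.002, 0], "rotation": [0, 0, 0]},
    {"grip": 1, "dp": [0.009, 0.003, 0], "rotation": [0, 0, 0]},
    {"grip": 1, "dp": [0.01, 0.003, 0], "rotation": [0, 0, 0]},
    {"grip": 1, "dp": [0.01, 0.003, 0], "rotation": [0, 0, 0]},
    {"grip": 1, "dp": [0.01, 0.003, 0], "rotation": [0, 0, 0]},
    {"grip": 1, "dp": [0.01, 0.003, 0], "rotation": [0, 0, 0]},
  ],
)

```text
time_s: 16.88
tool_pos: [0.5871, -0.1794, 0.0162]
tool_rot: [-179.7, 0.4, 0.6]
force: [-2.8, 0.2, 1.7]
grip_width: 0.0005
```

Emit:
carry_out(
  plan=[
    {"grip": 1, "dp": [0.01, 0.004, 0], "rotation": [0, 0, 0.5]},
    {"grip": 1, "dp": [0.01, 0.004, 0], "rotation": [0, 0, 0]},
    {"grip": 1, "dp": [0.01, 0.004, 0], "rotation": [0, 0, 0]},
    {"grip": 1, "dp": [0.01, 0.004, 0], "rotation": [0, 0, 0]},
    {"grip": 1, "dp": [0.01, 0.004, 0], "rotation": [0, 0, 0]},
    {"grip": 1, "dp": [0.01, 0.003, 0], "rotation": [0, 0, 0]},
    {"grip": 1, "dp": [0.01, 0.003, 0], "rotation": [0, 0, 0]},
    {"grip": 1, "dp": [0.01, 0.003, 0], "rotation": [0, 0, 0]},
  ],
)

```text
time_s: 17.55
tool_pos: [0.6746, -0.2068, 0.0157]
tool_rot: [-179.4, 0.8, 0.4]
force: [-3.6, 1.2, 2.6]
grip_width: 0.0003
```

Emit:
carry_out(
  plan=[
    {"grip": 1, "dp": [0.009, -0.001, 0], "rotation": [0, 0, 0]},
    {"grip": 1, "dp": [0.008, 0, 0], "rotation": [0, 0, 0]},
    {"grip": 1, "dp": [0.006, 0, 0], "rotation": [0, 0, 0]},
    {"grip": 1, "dp": [0, 0, 0], "rotation": [0, 0, 0]},
  ],
)

```text
time_s: 17.88
tool_pos: [0.7021, -0.2061, 0.0149]
tool_rot: [-179.4, 0.8, 0.5]
force: [-1.2, 0.4, 0.3]
grip_width: 0.0007
```

Emit:
carry_out(
  plan=[
    {"grip": 1, "dp": [-0.014, 0, -0.001], "rotation": [-0.5, 0.8, 0.5]},
    {"grip": 1, "dp": [0, 0, -0.02], "rotation": [0, 0, 0]},
    {"grip": 1, "dp": [0, 0, -0.03], "rotation": [0, 0, 0]},
    {"grip": 1, "dp": [-0.02, -0.036, 0], "rotation": [0, 0, 0]},
    {"grip": 1, "dp": [-0.02, -0.036, 0], "rotation": [0, 0, 0]},
    {"grip": 1, "dp": [-0.02, -0.036, 0], "rotation": [0, 0, 0]},
    {"grip": 1, "dp": [-0.02, -0.036, 0], "rotation": [0, 0, 0]},
    {"grip": 1, "dp": [-0.02, -0.036, 0], "rotation": [0, 0, 0]},
  ],
)

```text
time_s: 18.55
tool_pos: [0.5914, -0.0353, 0.0661]
tool_rot: [179.5, -0.6, -0.9]
force: [-0.4, 0.7, 0.0]
grip_width: 0.0003
```

Emit:
carry_out(
  plan=[
    {"grip": 1, "dp": [-0.022, -0.034, 0], "rotation": [0.4, -0.6, -0.9]},
    {"grip": 1, "dp": [-0.022, -0.034, 0], "rotation": [0, 0, 0]},
    {"grip": 1, "dp": [-0.022, -0.034, 0], "rotation": [0, 0, 0]},
    {"grip": 1, "dp": [-0.022, -0.034, 0], "rotation": [0, 0, 0]},
    {"grip": 1, "dp": [-0.022, -0.034, 0], "rotation": [0, 0, 0]},
    {"grip": 1, "dp": [-0.015, -0.025, 0.005], "rotation": [0, 0, 0]},
    {"grip": 1, "dp": [0, 0, 0.01], "rotation": [0, 0, 0]},
    {"grip": 1, "dp": [0, 0, 0], "rotation": [0, 0, 0]},
  ],
)

```text
time_s: 19.22
tool_pos: [0.46, 0.1794, 0.0524]
tool_rot: [-179.3, -0.5, 0.9]
force: [0.8, -0.9, 0.3]
grip_width: 0.0006
```

Emit:
carry_out(
  plan=[
    {"grip": 1, "dp": [0.002, 0, 0.012], "rotation": [-0.6, -0.5, 0.9]},
    {"grip": 1, "dp": [0, 0.003, 0.012], "rotation": [0, 0, 0]},
    {"grip": 1, "dp": [0, 0.002, 0.006], "rotation": [0, 0, 0]},
    {"grip": 1, "dp": [0, 0, 0], "rotation": [0, 0, 0]},
  ],
)

```text
time_s: 19.55
tool_pos: [0.4656, 0.174, 0.0233]
tool_rot: [-179.8, -0.2, -0.1]
force: [-0.5, 0.1, -0.0]
grip_width: 0.0003
```

Emit:
carry_out(
  plan=[
    {"grip": 1, "dp": [0, 0, 0.005], "rotation": [0, 0, 0]},
    {"grip": 1, "dp": [0, 0, 0.002], "rotation": [0, 0, 0]},
    {"grip": 1, "dp": [0.001, 0.006, 0], "rotation": [0, 0, 0]},
    {"grip": 1, "dp": [0.002, 0.008, 0], "rotation": [0, 0, 0]},
    {"grip": 1, "dp": [0.002, 0.01, 0], "rotation": [0, 0, 0]},
    {"grip": 1, "dp": [0.002, 0.01, 0], "rotation": [0, 0, 0]},
    {"grip": 1, "dp": [0.002, 0.01, 0], "rotation": [0, 0, 0]},
    {"grip": 1, "dp": [0.002, 0.01, 0], "rotation": [0, 0, 0]},
  ],
)

```text
time_s: 20.22
tool_pos: [0.4792, 0.1156, 0.0174]
tool_rot: [-179.6, -0.3, -0.2]
force: [-0.8, 1.7, -2.0]
grip_width: 0.0006
```

Emit:
carry_out(
  plan=[
    {"grip": 1, "dp": [0.002, 0.012, 0.002], "rotation": [0, 0, 0]},
    {"grip": 1, "dp": [0.002, 0.012, 0], "rotation": [0, 0, 0]},
    {"grip": 1, "dp": [0.002, 0.012, 0], "rotation": [0, 0, 0]},
    {"grip": 1, "dp": [0.002, 0.012, 0], "rotation": [0, 0, 0]},
    {"grip": 1, "dp": [0.002, 0.012, 0], "rotation": [0, 0, 0]},
    {"grip": 1, "dp": [0.002, 0.012, 0], "rotation": [0, 0, 0]},
    {"grip": 1, "dp": [0.002, 0.012, 0], "rotation": [0, 0, 0]},
    {"grip": 1, "dp": [0.002, 0.012, 0], "rotation": [0, 0, 0]},
  ],
)

```text
time_s: 20.88
tool_pos: [0.4959, 0.0088, 0.016]
tool_rot: [-179.4, -0.4, -0.4]
force: [-1.2, 1.4, -0.4]
grip_width: 0.0003
```

Emit:
carry_out(
  plan=[
    {"grip": 1, "dp": [0.002, 0.012, 0], "rotation": [-0.4, 0, 0]},
    {"grip": 1, "dp": [0.002, 0.012, 0], "rotation": [0, 0, 0]},
    {"grip": 1, "dp": [0.002, 0.012, 0], "rotation": [0, 0, 0]},
    {"grip": 1, "dp": [0.002, 0.012, 0], "rotation": [0, 0, 0]},
    {"grip": 1, "dp": [0.002, 0.012, 0], "rotation": [0, 0, 0]},
    {"grip": 1, "dp": [0.002, 0.012, 0], "rotation": [0, 0, 0]},
  ],
)

```text
time_s: 21.38
tool_pos: [0.5062, -0.072, 0.0159]
tool_rot: [-179.9, -0.3, -0.6]
force: [-0.4, 1.4, -1.3]
grip_width: 0.0006
```

Emit:
carry_out(
  plan=[
    {"grip": 1, "dp": [0.002, 0.012, 0], "rotation": [0, 0, -0.5]},
    {"grip": 1, "dp": [0.002, 0.012, 0], "rotation": [0, 0, 0]},
    {"grip": 1, "dp": [0.002, 0.01, 0], "rotation": [0, 0, 0]},
    {"grip": 1, "dp": [0, 0, 0], "rotation": [0, 0, 0]},
  ],
)

```text
time_s: 21.72
tool_pos: [0.5111, -0.1141, 0.0162]
tool_rot: [180.0, -0.3, -0.4]
force: [0.7, -0.3, 0.2]
grip_width: 0.0005
```

```bash
python3 - <<'E'
from h import *
s=env.read_camera("scene")[...,::-1]
print(env.get_obs()['tool_pos'])
b=cv2.resize(s[160:305,160:375],(795,536),interpolation=cv2.INTER_CUBIC)
cv2.imwrite("pics/p8.png",cv2.convertScaleAbs(b,alpha=1.6))
E
```

```text
[ 0.51083575 -0.11323395  0.01611671]
```

View pics/p8.png

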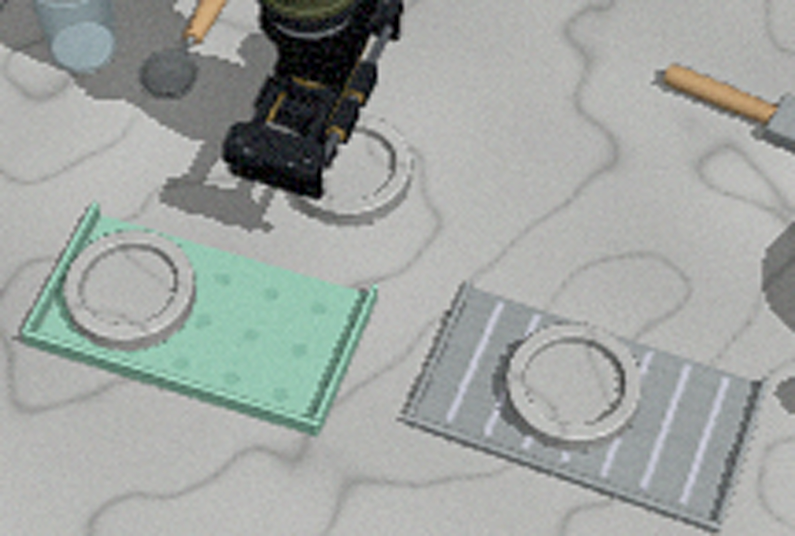

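Picture 8: the right coaster sits in the tray at about (130,287). The left one is in front of the tray at about (348,165).

```bash
python3 - <<'E'
from h import *
S=lambda p:(np.array(p)+.5)/3.7-.5+[160,160]
print(plane("scene",S([(130,286),(350,165),(573,383)]),.022).round(4))
E
```

```text
[[ 0.6792 -0.2054]
 [ 0.5158 -0.0883]
 [ 0.6468  0.1371]]
```

Emit:
carry_out(
  plan=[
    {"grip": 1, "dp": [0.003, -0.012, 0], "rotation": [0, 0, 0]},
    {"grip": 1, "dp": [0.005, -0.01, 0], "rotation": [0, 0, 0]},
    {"grip": 1, "dp": [0, 0, 0], "rotation": [0, 0, 0]},
  ],
)

```text
time_s: 22.02
tool_pos: [0.5195, -0.0895, 0.0163]
tool_rot: [-180.0, -0.3, -0.4]
force: [0.1, 0.9, 0.6]
grip_width: 0.0006
```

Emit:
carry_out(
  plan=[
    {"grip": 1, "dp": [0.007, 0, 0], "rotation": [0, 0, 0]},
    {"grip": 1, "dp": [0.009, 0, 0], "rotation": [0, 0, 0]},
    {"grip": 1, "dp": [0.01, 0, 0], "rotation": [0, 0, 0]},
    {"grip": 1, "dp": [0.01, 0, 0], "rotation": [0, 0, 0]},
    {"grip": 1, "dp": [0.01, 0, 0], "rotation": [0, 0, 0]},
    {"grip": 1, "dp": [0.01, 0, 0], "rotation": [0, 0, 0]},
    {"grip": 1, "dp": [0.01, 0, 0], "rotation": [0, 0, 0]},
  ],
)

```text
time_s: 22.6
tool_pos: [0.5867, -0.084, 0.0151]
tool_rot: [-179.8, 0.3, 0.2]
force: [-2.4, 0.6, 2.4]
grip_width: 0.0007
```

Emit:
carry_out(
  plan=[
    {"grip": 1, "dp": [0.01, 0.002, -0.001], "rotation": [0, 0, 0]},
    {"grip": 1, "dp": [0.01, 0.002, 0], "rotation": [0, 0, 0]},
    {"grip": 1, "dp": [0.01, 0.002, 0], "rotation": [0, 0, 0]},
    {"grip": 1, "dp": [0.01, 0.002, 0], "rotation": [0, 0, 0]},
    {"grip": 1, "dp": [0.01, 0.001, 0], "rotation": [0, 0, 0]},
    {"grip": 1, "dp": [0.01, 0.001, 0], "rotation": [0, 0, 0]},
    {"grip": 1, "dp": [0.01, 0.001, 0], "rotation": [0, 0, 0]},
    {"grip": 1, "dp": [0.01, 0.001, 0], "rotation": [0, 0, 0]},
  ],
)

```text
time_s: 23.27
tool_pos: [0.6692, -0.0919, 0.0125]
tool_rot: [-179.7, 1.3, 0.6]
force: [-4.2, -0.2, 5.6]
grip_width: 0.0004
```

Emit:
carry_out(
  plan=[
    {"grip": 1, "dp": [0.01, 0, -0.002], "rotation": [0, 1.2, 0]},
    {"grip": 1, "dp": [0.01, 0, 0], "rotation": [0, 0, 0]},
    {"grip": 1, "dp": [0.009, 0, 0], "rotation": [0, 0, 0]},
    {"grip": 1, "dp": [0, 0, 0], "rotation": [0, 0, 0]},
  ],
)

```text
time_s: 23.6
tool_pos: [0.7019, -0.0907, 0.0127]
tool_rot: [-179.7, 0.1, 0.8]
force: [-0.4, 0.8, 0.1]
grip_width: 0.0006
```

Emit:
carry_out(
  plan=[
    {"grip": 1, "dp": [-0.014, 0, -0.001], "rotation": [0, 0, 0]},
    {"grip": 1, "dp": [0, 0, -0.015], "rotation": [0, 0, 0]},
    {"grip": 1, "dp": [0, 0, -0.03], "rotation": [0, 0, 0]},
    {"grip": 1, "dp": [0, 0, -0.04], "rotation": [0, 0, 0]},
    {"grip": 1, "dp": [-0.03, 0, -0.025], "rotation": [0, 0, 0]},
    {"grip": 1, "dp": [-0.03, 0, -0.025], "rotation": [0, 0, 0]},
    {"grip": 0.5, "dp": [-0.03, 0, -0.02], "rotation": [0, 0, 0]},
    {"grip": 0.5, "dp": [-0.03, 0, 0], "rotation": [0, 0, 0]},
  ],
)

```text
time_s: 24.27
tool_pos: [0.5723, -0.0909, 0.1764]
tool_rot: [-179.8, -0.3, 1.2]
force: [0.6, -0.3, -0.0]
grip_width: 0.0075
```

Emit:
carry_out(
  plan=[
    {"grip": 0.5, "dp": [-0.03, 0, 0], "rotation": [0, 0, 0]},
    {"grip": 0.5, "dp": [-0.03, 0, 0], "rotation": [0, 0, 0]},
    {"grip": 0.5, "dp": [-0.02, 0, 0], "rotation": [0, 0, 0]},
    {"grip": 0.5, "dp": [0, 0, 0], "rotation": [0, 0, 0]},
    {"grip": 0.5, "dp": [0, 0, 0], "rotation": [0, 0, 0]},
  ],
)

```text
time_s: 24.68
tool_pos: [0.4883, -0.0933, 0.1831]
tool_rot: [-179.2, -1.1, 1.0]
force: [0.4, 0.3, -0.3]
grip_width: 0.0382
```

```bash
python3 - <<'E'
from h import *
s=env.read_camera("scene")[...,::-1]
o=env.get_obs();print(o['tool_pos'],o['force'],o['grip_width'])
b=cv2.resize(s[160:305,160:375],(795,536),interpolation=cv2.INTER_CUBIC)
cv2.imwrite("pics/p9.png",cv2.convertScaleAbs(b,alpha=1.6));cv2.imwrite("pics/p10.png",env.read_camera("top")[...,::-1])
E
```

```text
[ 0.48845835 -0.09373538  0.18309311] [ 0.85239961 -0.86083014  0.08272599] 0.040414382337074777
```

View pics/p9.png

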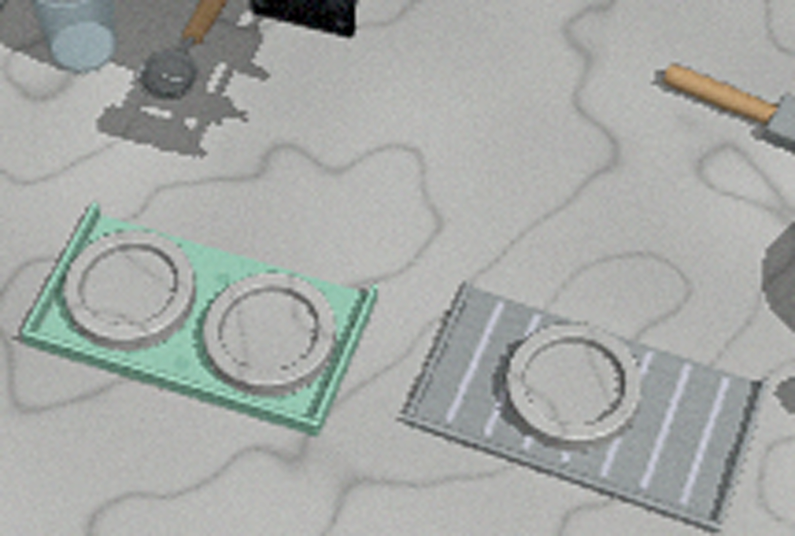

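View pics/p10.png

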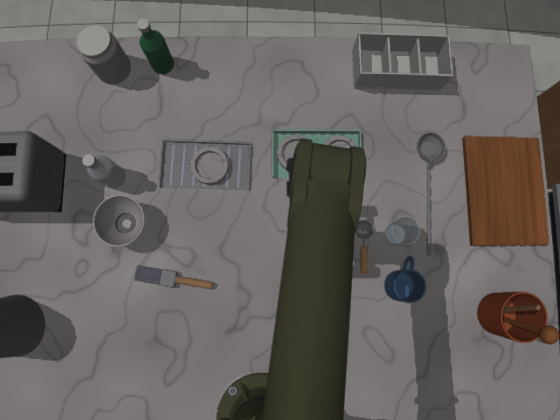

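Pictures 9 and 10: both polished coasters lie inside the tray, at about (130,287) and (268,330), and the rough one is on the drainer at about (573,383). The bystanders are unmoved and the gripper is clear. Handing in.

```bash
python3 -c "
from cell import env
print(env.sign_off())"
```

```text
the job is handed in; nothing more can be done
None
```

The job is handed in: the rough coaster is on the steel drainer and both polished ones are in the mint dish tray. I dragged each one about 5–6 cm to feel it. The middle one took about 8 N, including some finger rubbing, against 2.5–3 N for the other two. I slid the middle one onto the drainer first, then the right and left ones into the tray. Robot time was about 25 s of the 72 s allowed.

**Last checks**
- **Final pictures:** all three coasters lie flat and look fully inside their places. I measured about 10 mm to spare at the drainer's open front. I judged the tray coasters by eye and finger position, at an estimated 4–9 mm from its side edges.
- **Bystanders and gripper:** nothing else looks moved in the last top view. The gripper was held about 18 cm up, touching nothing.

**What disagreed or was less clean**
- **Camera calibration:** the two cameras disagreed by about 6–8 mm, and triangulated heights came out about 8–10 mm low. I used the scene camera, which matched the finger positions.
- **Forces while dragging:** the fingertips rubbed the recess floor at up to about 8 N downward. There was a brief upward rub of about 2 N, less than the coaster's 5 N weight, and I saw no sign of lifting.
- **Extra move:** I pulled the left coaster back about 5 cm after its test, flat on the worktop, to clear a path to the drainer.

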